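Set the gas regulator in the leak-test stand with its outlet facing the coupling

ROBOT

A 6-joint arm with a two-finger parallel gripper is mounted at the origin on the work surface. World frame = base frame: x ahead of the robot, y to its left, z up, the work surface at z = 0. Lengths are in m, angles in degrees, forces in N, time in s.
With the tool pointing down it reaches from about 0.3 to 0.875 m from the base axis. Payload 6.4 kg.
Tool frame: the origin (TCP) lies midway between the tips of the shut fingers; the grasp point (between the pads) lies 19 mm behind it; z points along the fingers, y is the line along which they close (so a half turn about z gives the same grasp; the last joint's range is limited). The gripper opens to 88 mm and grips with 3 to 60 N. Pads are 18 mm wide; open, the fingers measure 123 mm over their backs; the gripper's body (75 mm by 187 mm) begins 45 mm behind the grasp point.
Start: joints at [62.664, 10.359, 92.074, -0, 77.567, -11.82], TCP at [0.154, 0.554, 0.239] pointing down, gripper open.
Joint ranges: [-171.53, 171.53], [-51.25, 118.39], [17.06, 147.69], [-65.23, 245.23], [0, 150.52], [-178.68, 178.68]. Speed limits (degrees/s): [147.25, 147.25, 172.46, 180, 180, 180].

INTERFACE

Orientations are given as [roll, pitch, yaw] about the fixed x, y, z axes, in that order (R = Rz(yaw) Ry(pitch) Rx(roll)).
In Python, from cell import robot gives the robot as it stands.
- The arm moves only by the tool play_rows, never from a script. Its argument "series" is a list of rows, each a list of 3 entries, a list of its own where there are three numbers: the shift along the tool's x, y, z scaled (see below), then the turn, a rotation vector about the tool's x, y, z scaled (see below), then the finger opening in mm, from 0 to 88.1. A call has 1 to 8 rows; each row shifts and turns the commanded pose from where the row before left it, along the tool's axes as they then stand; what a row does not reach is not made up. The controller multiplies each number of a shift by 120 mm and each number of a turn by 90 degrees. A row lasts 1/10 s, in which the tool goes at most 50 mm and 8.59 degrees, less where a joint would pass 70% of its speed; a pose out of reach is approached as far as the arm can. A call with a number of a shift or a turn outside -1 to 1 is refused whole. A call with a gripper value outside its range is refused whole. The fingers move at their own pace and stop on an object; "newtons" is the grip in N (left out, the last holds). Time passes only in rows, so rows that do not move let the fingers close. It gives the time, the measured TCP pose, the force, the opening and the grip force at its end, in the units of the state.
- robot.get_state(): the state, without advancing time (a new reading comes with each control period).
- robot.grab_frame(name): name is "scene" or "top" or "wrist"; returns the picture (384x512x3 uint8, red, green, blue); there is no depth.
- robot.calibration(name): a dict with "fx", "fy", "cx", "cy" (pixels), "rvec" (rotation vector, rad) and "tvec" (3), from world to camera coordinates, as OpenCV has them. Camera axes: x right, y down, z forward; pixel columns grow to the right and rows downward; lengths in m; the calibration is good to about 2 mm. A picture is of the moment at which its call begins: read the wrist's pose just before it. calibration takes no time and is no camera call; for the wrist camera it gives the pose at the moment of the call.
- robot.finish_job(): hands the job in; it is judged then, once.
The state is a dict: "time_s": time; "joint_positions": joint angles; "joint_velocities": joint speeds; "effort": joint torques, N m; "position": TCP position; "tcp_rot": TCP orientation; "wrist_force": force on the tool from outside, world axes, zero at the start; "wrist_torque": the same for the moment, N m; "width": finger opening in m; "grasp_force": force on a finger pad.
Only numpy, scipy, OpenCV 4.12 (cv2) and the standard library are available. Lean on these libraries where they do the work, as an engineer would, in place of code of your own. Each camera call takes 0.05 s, during which the arm holds its last target. There are 200 camera calls.

TASK

Set the gas regulator (the wide round brass one with a single outlet nozzle and a flat bar on top) into the ring of the leak-test stand, upright and fully down on its seat, turned so that its nozzle points straight at the stand's hose coupling, then let go of it. Leave the brass valve with two opposite nozzles where it stands.

Things in the scene. Friction and masses are not known exactly. Their poses are not given: they have to be found in the camera images.
- regulator_mid (a point): Centre of the loose brass regulator (0.3-0.5 kg), on its axis, 33 mm above its underside; 66 mm tall, stands upright on the table. Round foot 48 mm dia., 14 mm high; round body 60 mm dia. from 14 to 32 mm up; on top a flat upright bar to grip, 20 mm thick (along y), 44 long (along x), from 32 to 66 mm up. z up; x points along its one nozzle, whose tip is 56 mm from the axis.
- nozzle_tip (a point): Tip of the regulator's outlet nozzle, a barbed brass stub about 12 mm thick: 56 mm from the axis along the regulator's x, 23 mm above the underside of its foot.
- seat (a point): Centre of the stand's seat, on its surface, 12 mm above the table. Fixed grey base plate, 220 x 120 mm; dark ring round the seat, 60 mm inside, 74 outside, 10 high: the foot has 6 mm play all round. x points from the seat along the plate to the hose coupling, a level brass tube, 24 mm thick, mouth 76 mm from the centre and 23 above the seat, below a gauge (top 105 mm above the table). z up.
- valve_mid (a point): Centre of the loose brass in-line valve, a bystander to leave alone, 31 mm above its underside; 62 mm tall. Slimmer body, 40 mm dia., two opposite nozzles (112 mm over both, along x), round hand wheel 50 mm dia. on top. It stands in the same area as the regulator; either may be the left one. z up.
Things that resemble listed ones, but are neither listed nor needed, are in the scene too. What is shaped like the part that bears regulator_mid but blue or purple is not meant.

How it is judged (in metres and radians):
At the end, for the whole second after the job is handed in: The regulator stands upright (within 6 degrees) and still inside the ring, its foot down on the seat (within 4 mm) and its axis within 12 mm of the seat's centre, with its nozzle pointing towards the coupling within 13 degrees; the valve is within 30 mm of where it started (horizontal distance between regulator_mid and seat below 0.012 m and z of regulator_mid in the frame of seat between 0.029 and 0.037 m and angle between regulator_mid's own z axis and vertical below 0.1 rad and angle between the x axis of regulator_mid and the x axis of seat, either way round below 0.23 rad and x of nozzle_tip in the frame of seat above 0.03 m and linear speed of regulator below 0.02 m/s and distance of valve_mid from where it was at the start of the episode below 0.03 m); the robot touches nothing.
It fails at once if the two-nozzle valve is knocked over (angle between valve_mid's own z axis and vertical above 0.6 rad).
It fails at once if the two-nozzle valve is carried off or pushed more than 50 mm (distance of valve_mid from where it was at the start of the episode above 0.05 m).
It also fails if it takes over 35 s, if anything falls off the work surface, if the arm or the gripper's body presses on something with over 40 N, if the wrist force passes 120 N, or if a joint passes its speed limit or range.

## Working session

There is one attempt and no reset: what is moved stays moved. The work goes in short steps, Python scripts to look and compute and a tool call to move; the robot and the scene stay as the last step left them, time stands still between calls to the robot, and variables do not carry over. Pictures are saved under pics/ and viewed, at most 10 in all, crops included, and the job is handed in when it is done.

Besides the shell and the picture viewer there is one more tool, called after "Emit:" by a JSON object that holds its "fn" and its "kwargs", one argument or row to a line. play_rows: Moves the arm, as the interface text tells. Its arguments: {"type":"object","properties":{"series":{"type":"array"},"newtons":{"type":"number"}},"required":["series"]}

```bash
mkdir -p pics
cat > h.py <<'E'
import numpy as np, cv2
from cell import robot
def snap(n,f,crop=None,k=1):
    im=robot.grab_frame(n)[:,:,::-1]
    cv2.imwrite('pics/raw_'+f,im)
    if crop: x0,y0,x1,y1=crop; im=im[y0:y1,x0:x1]
    cv2.imwrite('pics/'+f,cv2.resize(im,None,fx=k,fy=k,interpolation=cv2.INTER_CUBIC))
def px2w(n,uv,z,c=None):
    c=c or robot.calibration(n); R=cv2.Rodrigues(np.array(c['rvec'],float))[0]; t=np.array(c['tvec'],float).ravel()
    o=-R.T@t; d=R.T@np.array([(uv[0]-c['cx'])/c['fx'],(uv[1]-c['cy'])/c['fy'],1])
    return o+d*(z-o[2])/d[2]
def w2px(n,p,c=None):
    c=c or robot.calibration(n); R=cv2.Rodrigues(np.array(c['rvec'],float))[0]
    q=R@np.array(p)+np.array(c['tvec'],float).ravel()
    return np.array([c['fx']*q[0]/q[2]+c['cx'],c['fy']*q[1]/q[2]+c['cy']])
E
python3 - <<'E'
from h import *
snap('top','top1.png',k=1.5); snap('scene','scene1.png',k=1.5)
print(robot.get_state()); print(robot.calibration('top')); print(robot.calibration('scene'))
E
```

```text
{'time_s': 0.1, 'joint_positions': array([ 6.26639053e+01,  1.03949259e+01,  9.21253631e+01, -3.27820724e-03,
        7.75667226e+01, -1.18221860e+01]), 'joint_velocities': array([-0.00637693, -0.10658473, -0.17800148,  0.08287049, -0.0092924 ,
       -0.02339141]), 'effort': array([ 5.48039770e-04, -4.34826636e+01, -3.42695224e+01,  7.05265207e-02,
        3.40431451e-02, -1.65508908e-05]), 'position': array([0.15359388, 0.5536133 , 0.23793159]), 'tcp_rot': array([-1.79914178e+02, -1.46941499e-02,  1.64486789e+02]), 'wrist_force': array([ 0.64063163, -0.21091775,  0.46562917]), 'wrist_torque': array([-0.01126017,  0.01607955, -0.0035462 ]), 'grasp_force': 0.0, 'width': 0.08827360016764647}
{'fx': 436.8864363049534, 'fy': 436.8864363049534, 'cx': 262.055266526884, 'cy': 198.01724065210718, 'rvec': array([ 2.15973998, -2.17886315,  0.09725925]), 'tvec': array([0.07099241, 0.55163856, 0.95757109])}
{'fx': 367.8769348472, 'fy': 367.8769348472, 'cx': 255.8711483531946, 'cy': 197.5665674160816, 'rvec': array([ 0.76951603,  2.65563569, -1.05346288]), 'tvec': array([ 0.44461032, -0.21488123,  1.15272695])}
```

View pics/top1.png

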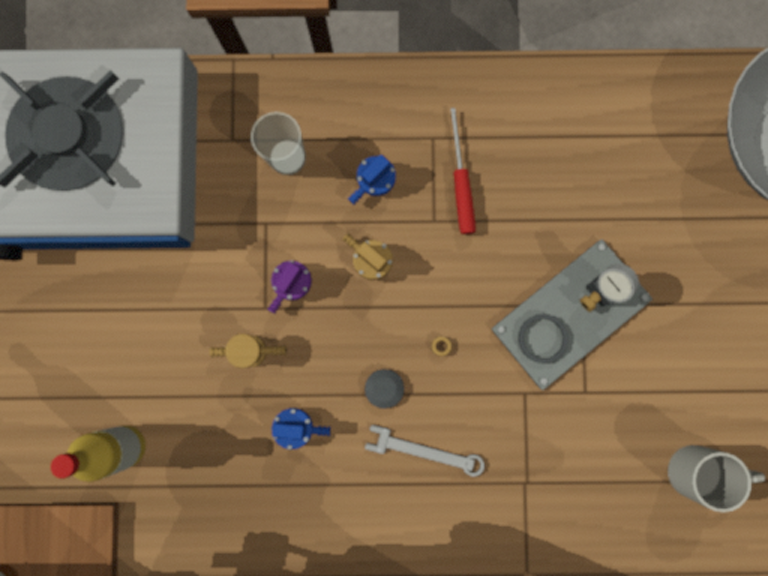

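View pics/scene1.png

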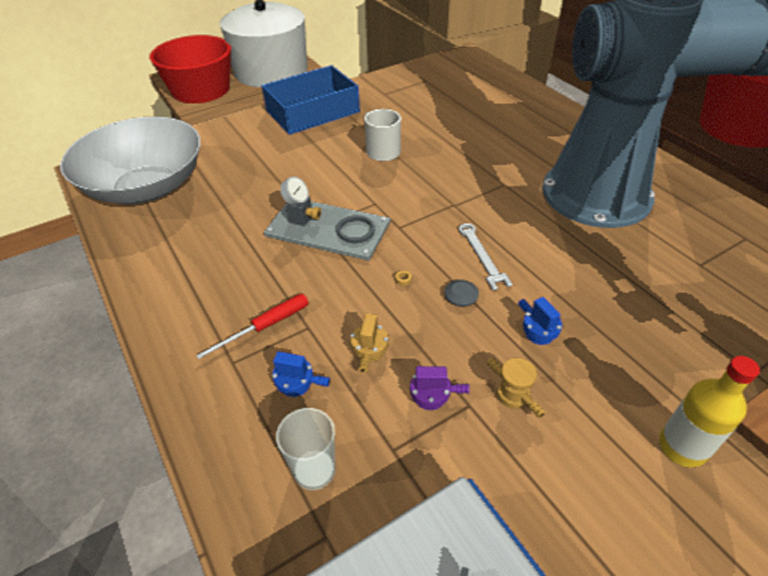

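Top view at 1.5x: 
- The brass part at (372,258) has a flat bar and one nozzle pointing to (348,238), so it fits the regulator.
- The brass part at (243,351) has nozzles on both sides and a round wheel, so it is the valve.
- The blue parts at (375,175) and (293,430) and the purple part at (291,282) are decoys.
- The stand's ring is at (543,339) and its coupling at (592,301).

I'll confirm the regulator in one enlarged crop.

Run:
```python
from h import *
im=cv2.imread('pics/raw_top1.png')
a=cv2.resize(im[145:195,220:280],None,fx=8,fy=8,interpolation=cv2.INTER_CUBIC)
b=cv2.resize(im[155:265,325:438],None,fx=5,fy=5,interpolation=cv2.INTER_CUBIC)[:550,:315+250]
b=cv2.resize(im[155:265,325:438],None,fx=2.8,fy=3.636,interpolation=cv2.INTER_CUBIC)
b=b[:400,:316]
print(a.shape,b.shape)
cv2.imwrite('pics/crop1.png',np.hstack([a,b]))
```

```text
(400, 480, 3) (400, 316, 3)
```

View pics/crop1.png

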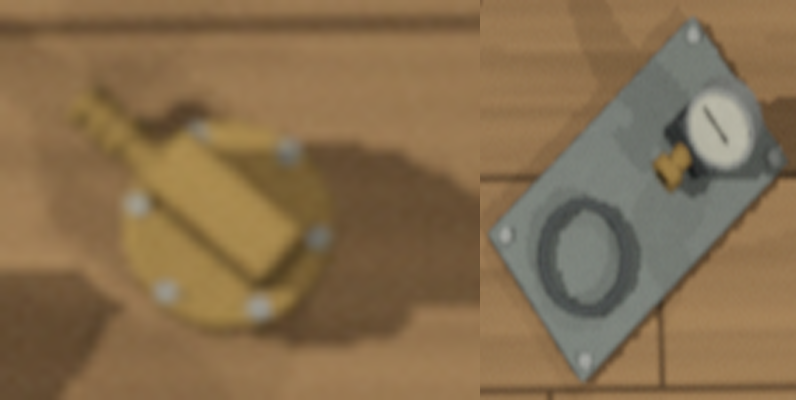

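The crop confirms it: a wide disc with a flat bar and a single nozzle to the upper left. I'll now compute the poses.

Run:
```python
from h import *
A=lambda u,v:(220+u/8-.44,145+v/8-.44)
B=lambda u,v:(325+(u-480)/2.8-.3,155+v/3.636-.3)
w=lambda p,z:px2w('top',p,z)
body=w(A(225,226),.032);bar=w(A(221,203),.066);tip=w(A(80,105),.023)
print('body',body,'bar',bar,'tip',tip,np.linalg.norm((tip-body)[:2]))
ang=lambda d:np.degrees(np.arctan2(d[1],d[0]))
print('nozzle yaw',ang(tip-body))
print('bar yaw', [ang(w(A(*a),.066)-w(A(*b),.066)) for a,b in [((165,150),(279,255)),((140,165),(258,275)),((190,135),(300,235))]], np.linalg.norm(w(A(165,150),.066)-w(A(279,255),.066)))
ring=w(B(588,257),.022)
c=[w(B(*p),.012) for p in [(505,234),(585,360),(693,35),(773,157)]]
print('ring',ring,'plate c',sum(c)/4,'len',np.linalg.norm(c[2]-c[0]),np.linalg.norm(c[1]-c[0]))
print('plate yaw',ang(c[2]-c[0]),ang(c[3]-c[1]),ang(w(B(720,130),.105)-ring),ang(w(B(675,168),.04)-ring))
v=w((243/1.5,351/1.5),.062);print('valve',v)
```

```text
body [0.6090954  0.09799583 0.032     ] bar [0.61015577 0.09773901 0.066     ] tip [0.64576354 0.13953924 0.023     ] 0.05541125354914964
nozzle yaw 48.56688405355583
bar yaw [np.float64(46.61762154952918), np.float64(46.30805194195629), np.float64(46.956825346095435)] 0.04247266642898834
ring [ 0.4888556  -0.16071389  0.022     ] plate c [ 0.52713585 -0.20584264  0.012     ] len 0.2004997727787827 0.10050136032854703
plate yaw -51.639606468046686 -51.410673938979684 -49.686832006352944 -51.392988328424124
valve [0.4728175  0.28248778 0.062     ]
```

Emit:
{"fn": "play_rows", "kwargs": {
  "series": [
    [[0, 0, -0.25], [0, 0, -0.087], 70],
    [[0, 0, -0.25], [0, 0, -0.087], 70],
    [[0, 0, 0], [0, 0, -0.087], 70],
    [[0, 0, 0], [0, 0, -0.087], 70],
    [[0, 0, 0], [0, 0, -0.087], 70],
    [[0, 0, 0], [0, 0, -0.087], 70],
    [[0, 0, 0], [0, 0, -0.087], 70],
    [[0, 0, 0], [0, 0, -0.087], 70]
  ]
}}

```text
time_s: 0.9
position: [0.1536, 0.5538, 0.2982]
tcp_rot: [-180.0, -0.1, -132.5]
wrist_force: [-0.7, -0.2, -0.5]
width: 0.0695
grasp_force: 0.0
```

Emit:
{"fn": "play_rows", "kwargs": {
  "series": [
    [[0, -0.4, 0], [0, 0, 0], 70],
    [[0, -0.4, 0], [0, 0, 0], 70],
    [[0, -0.4, 0], [0, 0, 0], 70],
    [[0, -0.4, 0], [0, 0, 0], 70],
    [[0, -0.4, 0], [0, 0, 0], 70],
    [[0, -0.4, 0], [0, 0, 0], 70],
    [[0, -0.4, 0], [0, 0, 0], 70],
    [[0, 0, 0], [0, 0, 0], 70]
  ]
}}

```text
time_s: 1.7
position: [0.4035, 0.3216, 0.2982]
tcp_rot: [-179.9, -0.1, -133.2]
wrist_force: [0.2, -0.2, -0.3]
width: 0.0698
grasp_force: 0.0
```

Emit:
{"fn": "play_rows", "kwargs": {
  "series": [
    [[0.03, -0.4, 0], [0, 0, 0], 70],
    [[0.03, -0.4, 0], [0, 0, 0], 70],
    [[0.03, -0.4, 0], [0, 0, 0], 70],
    [[0.03, -0.4, 0.1], [0, 0, 0], 70],
    [[0.03, -0.4, 0.2], [0, 0, 0], 70],
    [[0.03, -0.4, 0.3], [0, 0, 0], 70],
    [[0.01, -0.13, 0.3], [0, 0, 0], 70],
    [[0, 0, 0], [0, 0, 0], 70]
  ]
}}

```text
time_s: 2.5
position: [0.5965, 0.1092, 0.1922]
tcp_rot: [179.5, -0.4, -133.0]
wrist_force: [-1.3, 0.6, -0.4]
width: 0.0696
grasp_force: 0.0
```

Run:
```python
from h import *
c=robot.calibration('wrist'); import pickle; pickle.dump(c,open('c1.pkl','wb'))
s=robot.get_state(); print(s['position'],s['tcp_rot'])
snap('wrist','w1.png',k=1.5)
print(w2px('wrist',[.610,.098,.066],c)*1.5)
```

```text
[0.59649159 0.10924491 0.19215118] [ 179.54795094   -0.41746399 -133.02875817]
[349.75249184 274.97705826]
```

View pics/w1.png

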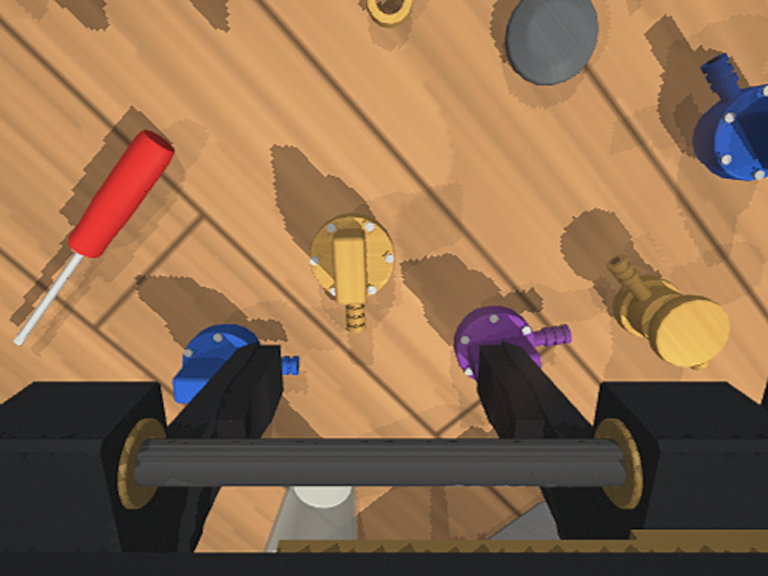

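Wrist view: the regulator bar top is centred at (350,271), running from (349,237) to (351,304). The nozzle tip is at (357,331). This agrees with the prediction of (350,275).

Run:
```python
from h import *
import pickle; c=pickle.load(open('c1.pkl','rb'))
w=lambda u,v,z:px2w('wrist',(u/1.5,v/1.5),z,c)
ang=lambda d:np.degrees(np.arctan2(d[1],d[0]))
a,b=w(349.5,237,.066),w(351,304,.066); t=w(357,331,.023); m=w(352,256,.032)
print((a+b)/2,np.linalg.norm(a-b),ang(b-a),m,t,np.linalg.norm(t-m),ang(t-m))
s=robot.get_state();p=s['position'];y=np.radians(s['tcp_rot'][2]);print(p,s['tcp_rot'])
d=np.array([.610,.0975])-p[:2]
print('tool shift mm',1000*(d@[np.cos(y),np.sin(y)]),1000*(d@[np.sin(y),-np.cos(y)]))
```

```text
[0.60809147 0.09648964 0.066     ] 0.04312289817275236 47.14269373765539 [0.60750856 0.09498914 0.032     ] [0.64670482 0.14027224 0.023     ] 0.06056323976863389 49.12110956099825
[0.59717778 0.11055684 0.1953009 ] [ 179.68103847   -0.260037   -132.95494523]
tool shift mm 0.818815086399467 -18.28168222143745
```

Emit:
{"fn": "play_rows", "kwargs": {
  "series": [
    [[0, -0.155, 0.1], [0, 0, -0.005], 60],
    [[0, 0, 0.25], [0, 0, 0], 60],
    [[0, 0, 0.25], [0, 0, 0], 60],
    [[0, 0, 0.25], [0, 0, 0], 60],
    [[0, 0, 0.1], [0, 0, 0], 60],
    [[0, 0, 0], [0, 0, 0], 60]
  ]
}}

```text
time_s: 3.15
position: [0.6119, 0.0993, 0.0843]
tcp_rot: [179.9, -0.1, -132.3]
wrist_force: [-0.1, 0.1, 0.1]
width: 0.0599
grasp_force: 0.0
```

Emit:
{"fn": "play_rows", "kwargs": {
  "series": [
    [[0.03, 0, 0.15], [0, 0, 0], 60],
    [[0, 0, 0.15], [0, 0, 0], 60],
    [[0, 0, 0.075], [0, 0, 0], 60],
    [[0, 0, 0], [0, 0, 0], 60],
    [[0, 0, 0], [0, 0, 0], 60]
  ]
}}

```text
time_s: 3.65
position: [0.6114, 0.0955, 0.041]
tcp_rot: [-179.9, 0.1, -132.4]
wrist_force: [0.9, -1.2, 1.0]
width: 0.06
grasp_force: 0.0
```

Emit:
{"fn": "play_rows", "kwargs": {
  "series": [
    [[0, 0, 0], [0, 0, 0], 10],
    [[0, 0, 0], [0, 0, 0], 10],
    [[0, 0, 0], [0, 0, 0], 10],
    [[0, 0, 0], [0, 0, 0], 10],
    [[0, 0, 0], [0, 0, 0], 10],
    [[0, 0, 0], [0, 0, 0], 10],
    [[0, 0, 0], [0, 0, 0], 10],
    [[0, 0, 0], [0, 0, 0], 10]
  ],
  "newtons": 35
}}

```text
time_s: 4.45
position: [0.6102, 0.0955, 0.0394]
tcp_rot: [180.0, -0.0, -132.4]
wrist_force: [-2.3, 1.1, 1.3]
width: 0.0193
grasp_force: 35.0
```

Emit:
{"fn": "play_rows", "kwargs": {
  "series": [
    [[0, 0, -0.1], [0, 0, 0], 10],
    [[0, 0, -0.25], [0, 0, 0], 10],
    [[0, 0, -0.25], [0, 0, 0], 10],
    [[0, 0, -0.25], [0, 0, 0.05], 10],
    [[0, 0, -0.15], [0, 0, 0.09], 10],
    [[0, 0, 0], [0, 0, 0.09], 10],
    [[0, 0, 0], [0, 0, 0.09], 10],
    [[0, 0, 0], [0, 0, 0.09], 10]
  ]
}}

```text
time_s: 5.25
position: [0.6101, 0.095, 0.1599]
tcp_rot: [-180.0, -0.0, -169.7]
wrist_force: [0.1, 0.3, -3.2]
width: 0.0196
grasp_force: 35.0
```

Emit:
{"fn": "play_rows", "kwargs": {
  "series": [
    [[0, 0, 0], [0, 0, 0.09], 10],
    [[0, 0, 0], [0, 0, 0.09], 10],
    [[0, 0, 0], [0, 0, 0.09], 10],
    [[0, 0, 0], [0, 0, 0.09], 10],
    [[0, 0, 0], [0, 0, 0.09], 10],
    [[0, 0, 0], [0, 0, 0.09], 10],
    [[0, 0, 0], [0, 0, 0.09], 10],
    [[0, 0, 0], [0, 0, 0.06], 10]
  ]
}}

```text
time_s: 6.05
position: [0.61, 0.0951, 0.1595]
tcp_rot: [-180.0, -0.0, 128.3]
wrist_force: [-0.0, -0.5, -3.6]
width: 0.0201
grasp_force: 35.0
```

Emit:
{"fn": "play_rows", "kwargs": {
  "series": [
    [[-0.07, -0.14, 0], [0, 0, 0], 10],
    [[-0.14, -0.28, 0], [0, 0, 0], 10],
    [[-0.14, -0.28, 0], [0, 0, 0], 10],
    [[-0.14, -0.28, 0], [0, 0, 0], 10],
    [[-0.14, -0.28, 0], [0, 0, 0], 10],
    [[-0.14, -0.28, 0], [0, 0, 0], 10],
    [[-0.14, -0.28, 0], [0, 0, 0], 10],
    [[-0.07, -0.14, 0], [0, 0, 0], 10]
  ]
}}

```text
time_s: 6.85
position: [0.4978, -0.1463, 0.1597]
tcp_rot: [-179.9, 0.0, 128.6]
wrist_force: [0.6, 0.6, -4.2]
width: 0.0198
grasp_force: 35.0
```

Emit:
{"fn": "play_rows", "kwargs": {
  "series": [
    [[0, 0, 0], [0, 0, 0], 10],
    [[0, 0, 0], [0, 0, 0], 10],
    [[0, 0, 0], [0, 0, 0], 10]
  ]
}}

```text
time_s: 7.15
position: [0.4998, -0.1428, 0.1595]
tcp_rot: [180.0, -0.0, 128.6]
wrist_force: [0.6, 0.0, -4.9]
width: 0.0196
grasp_force: 35.0
```

Run:
```python
from h import *
import pickle
c=robot.calibration('wrist'); pickle.dump(c,open('c2.pkl','wb'))
s=robot.get_state(); print(s['position'],s['tcp_rot'],s['joint_positions'],s['wrist_force'])
snap('wrist','w2.png',k=1.5)
p=s['position'];y=np.radians(s['tcp_rot'][2])
d=np.array([.4885,-.1605])-p[:2]
print('tool shift mm',1000*(d@[np.cos(y),np.sin(y)]),1000*(d@[np.sin(y),-np.cos(y)]))
print(w2px('wrist',[.489,-.1605,.022],c)*1.5)
```

```text
[ 0.49979286 -0.14280415  0.15951803] [ 1.79992092e+02 -1.31785401e-02  1.28632817e+02] [-2.90522714e+01  8.36240730e+00  1.04146227e+02  1.33344459e-02
  6.75005551e+01 -6.76901907e+01] [ 0.64402566  0.04098139 -4.88224898]
tool shift mm -6.772900646156218 -19.869565828929883
[350.02306609 276.68101589]
```

View pics/w2.png

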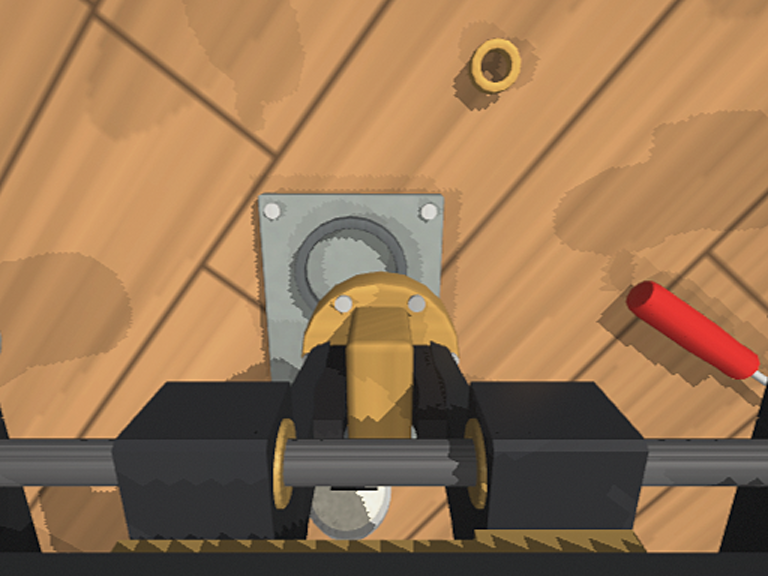

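Wrist view: ring outer edges at u 290 and 408, top at v 215. Plate bolts are at (272,211) and (429,210). The held regulator's disc spans u 301–458, with its top edge at v 272. I'll check these against predictions.

Run:
```python
from h import *
import pickle; c=pickle.load(open('c2.pkl','rb'))
ang=lambda d:np.degrees(np.arctan2(d[1],d[0]))
x=lambda y:np.array([np.cos(np.radians(y)),np.sin(np.radians(y)),0])
S=np.array([.4885,-.1605,.022]); sx=x(-51.5); sy=x(38.5)
P=lambda p:np.round(w2px('wrist',p,c)*1.5,1)
print('ring far',P(S-.037*sx),'left/right',P(S-.037*sy),P(S+.037*sy))
w=lambda u,v,z:px2w('wrist',(u/1.5,v/1.5),z,c)
b1,b2=w(272,211,.012),w(429,210,.012);print('bolts yaw',ang(b1-b2)+90,ang(b2-b1)+90,np.linalg.norm(b1-b2),'seat from bolts',(b1+b2)/2+.06*sx)
T=np.array([.4998,-.1428,.1515]); rx=x(-51.4); ry=x(38.6)
print('disc edge',P(T-.030*rx),'sides',P(T-.03*ry-.0*rx),P(T+.03*ry))
```

```text
ring far [348.4 219.4] left/right [292.4 276.1] [406.4 276.4]
bolts yaw -50.99488837562154 129.00511162437846 0.10097292404139759 seat from bolts [ 0.50085912 -0.17480073  0.012     ]
disc edge [380.8 280.8] sides [300.2 357.7] [461.1 357.8]
```

Emit:
{"fn": "play_rows", "kwargs": {
  "series": [
    [[-0.066, -0.16, 0], [0, 0, 0], 10],
    [[0, 0, 0.1], [0, 0, 0], 10],
    [[0, 0, 0.2], [0, 0, 0], 10],
    [[0, 0, 0.2], [0, 0, 0], 10],
    [[0, 0, 0.15], [0, 0, 0], 10],
    [[0, 0, 0.05], [0, 0, 0], 10],
    [[0, 0, 0], [0, 0, 0], 10],
    [[0, 0, 0], [0, 0, 0], 10]
  ]
}}

```text
time_s: 8.0
position: [0.4905, -0.1613, 0.076]
tcp_rot: [180.0, 0.0, 128.6]
wrist_force: [-0.5, 0.3, -3.4]
width: 0.0201
grasp_force: 35.0
```

Run:
```python
from h import *
s=robot.get_state(); print(s['position'],s['tcp_rot'],s['wrist_force'])
snap('scene','s2.png',crop=(150,90,290,190),k=5.5)
snap('wrist','w3.png')
```

```text
[ 0.49045054 -0.16133844  0.07601994] [1.79977267e+02 4.60440513e-02 1.28610608e+02] [-0.48205531  0.29750139 -3.38994068]
```

View pics/s2.png

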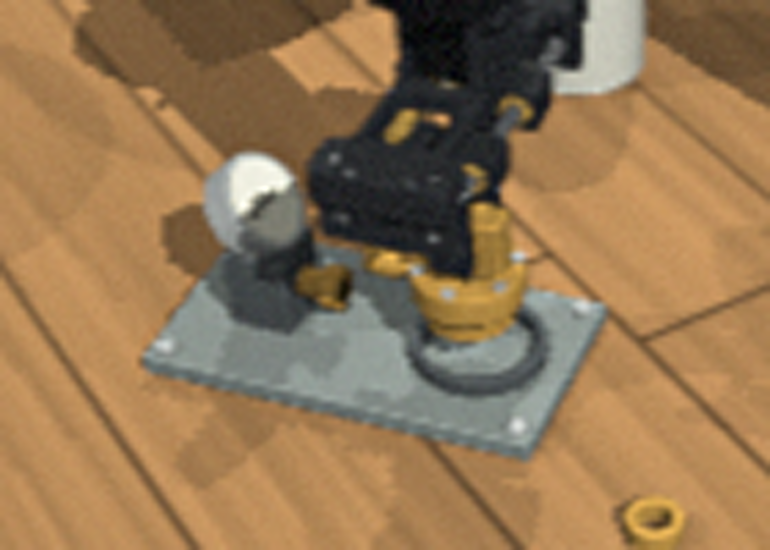

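Scene crop: the regulator hovers over the ring with its disc spanning 410–525 (centre about 467) and its nozzle towards the coupling. The ring is centred at about (479,345). I'll check that this is only the parallax from the remaining height.

Run:
```python
from h import *
f=lambda p:(w2px('scene',p)-[150,90])*5.5
print('disc',f([.4905,-.1613,.0686]),'ring',f([.489,-.1603,.022]),'ring+5mm x/y',f([.494,-.1603,.022]),f([.489,-.1553,.022]))
```

```text
disc [467.16427193 265.81619263] ring [476.11312328 336.82481859] ring+5mm x/y [467.82946697 340.21103505] [480.86425329 341.99310368]
```

Emit:
{"fn": "play_rows", "kwargs": {
  "series": [
    [[0, -0.005, 0.05], [0, 0, 0], 10],
    [[0, 0, 0.06], [0, 0, 0], 10],
    [[0, 0, 0.06], [0, 0, 0], 10],
    [[0, 0, 0.02], [0, 0, 0], 10],
    [[0, 0, 0], [0, 0, 0], 10],
    [[0, 0, 0], [0, 0, 0], 10]
  ]
}}

```text
time_s: 8.7
position: [0.4893, -0.1619, 0.0526]
tcp_rot: [-180.0, -0.0, 128.6]
wrist_force: [0.7, -0.2, -2.3]
width: 0.0194
grasp_force: 35.0
```

Emit:
{"fn": "play_rows", "kwargs": {
  "series": [
    [[0, 0, 0.01], [0, 0, 0], 10],
    [[0, 0, 0], [0, 0, 0], 10],
    [[0, 0, 0], [0, 0, 0], 10],
    [[0, 0, 0], [0, 0, 0], 10]
  ]
}}

```text
time_s: 9.1
position: [0.4893, -0.1619, 0.0515]
tcp_rot: [180.0, 0.0, 128.6]
wrist_force: [0.2, 0.3, -3.5]
width: 0.0197
grasp_force: 35.0
```

Emit:
{"fn": "play_rows", "kwargs": {
  "series": [
    [[0, 0, 0.01], [0, 0, 0], 10],
    [[0, 0, 0], [0, 0, 0], 10],
    [[0, 0, 0], [0, 0, 0], 10]
  ]
}}

```text
time_s: 9.4
position: [0.4896, -0.1619, 0.0513]
tcp_rot: [180.0, 0.0, 128.6]
wrist_force: [-2.3, 2.4, 5.8]
width: 0.0197
grasp_force: 35.0
```

Contact at a height of 51.3 mm, against 51.4 mm expected, so it is on the seat. I'll open the fingers and rise straight up.

Emit:
{"fn": "play_rows", "kwargs": {
  "series": [
    [[0, 0, 0], [0, 0, 0], 35],
    [[0, 0, 0], [0, 0, 0], 50],
    [[0, 0, 0], [0, 0, 0], 50],
    [[0, 0, 0], [0, 0, 0], 50],
    [[0, 0, 0], [0, 0, 0], 50]
  ]
}}

```text
time_s: 9.9
position: [0.4894, -0.1619, 0.0502]
tcp_rot: [180.0, 0.0, 128.6]
wrist_force: [-0.2, 0.4, 0.9]
width: 0.05
grasp_force: 0.0
```

Emit:
{"fn": "play_rows", "kwargs": {
  "series": [
    [[0, 0, -0.1], [0, 0, 0], 50],
    [[0, 0, -0.25], [0, 0, 0], 50],
    [[0, 0, -0.3], [0, 0, 0], 50],
    [[0, 0, -0.3], [0, 0, 0], 50],
    [[-0.2, 0, -0.3], [0, 0, 0], 50],
    [[-0.3, 0, 0], [0, 0, 0], 50],
    [[-0.1, 0, 0], [0, 0, 0], 50],
    [[0, 0, 0], [0, 0, 0], 50]
  ]
}}

```text
time_s: 10.7
position: [0.5345, -0.2191, 0.2004]
tcp_rot: [-180.0, 0.0, 128.5]
wrist_force: [0.5, 0.4, 0.1]
width: 0.0499
grasp_force: 0.0
```

Run:
```python
from h import *
s=robot.get_state(); print(s['time_s'],s['position'],s['tcp_rot'],s['wrist_force'])
a=robot.grab_frame('top')[:,:,::-1]; b=robot.grab_frame('scene')[:,:,::-1]
r=lambda im,x,y,w,h,k:cv2.resize(im[y:y+h,x:x+w],None,fx=k,fy=k,interpolation=cv2.INTER_CUBIC)
cv2.imwrite('pics/fin.png',np.hstack([r(a,320,150,100,120,4),r(b,170,110,100,120,4)]))
for n,p in (('seat',[.489,-.1603,.022]),('disc',[.489,-.161,.044]),('bar',[.489,-.161,.078])):
  print(n,(w2px('top',p)-[320,150])*4,(w2px('scene',p)-[170,110])*4)
```

```text
10.7 [ 0.53447707 -0.21908922  0.20044786] [-1.79999376e+02  2.66758398e-03  1.28507172e+02] [0.54427962 0.37812812 0.13859775]
seat [172.33998422 301.27726028] [266.26408966 164.96350443]
disc [182.57172023 299.92575367] [263.95068467 140.48395326]
bar [197.29180785 297.72913116] [261.00701706 101.97566066]
```

View pics/fin.png

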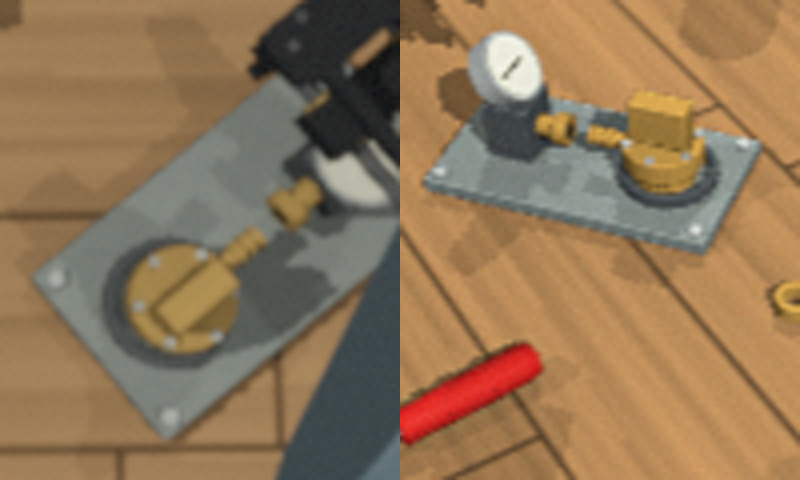

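The regulator is upright in the ring with its disc at (181,298), against (183,300) predicted. Its nozzle is in line with the coupling, and the gripper is clear.

```bash
python3 -c "
from cell import robot
print(robot.finish_job())"
```

```text
the job is handed in; nothing more can be done
None
```

The regulator is seated upright in the stand's ring with its nozzle pointing at the hose coupling, it has been released, the two-nozzle valve was left alone, and the job is handed in (no verdict came back).

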